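Set the bust into the figure line-up

TASK

The little bust on the round wooden plinth belongs in the row of figures, between the spear-bearer and the shield-bearer. Push its plinth along the bench, without lifting it and without touching the loose bust on the way, until it stands exactly midway between those two and in line with them; then press the bust straight down until it sits fully home on its plinth. Leave the figures and everything else on the bench undisturbed, and do not knock anything over.

Things in the scene. Friction and masses are not known exactly. Their poses are not given: they have to be found in the camera images.
- plinth: Turned dark-wood disc plinth, 90 mm diameter (82 mm above 22 mm height), 32 mm tall, 0.4 to 0.85 kg, loose on the bench; too wide to grip. It slides under a push of a few newtons. Origin: centre of its underside, z up. Starts on the robot's side of the row; which way it faces does not matter.
- bust: Grey-brown resin bust, 38 mm wide, 30 mm tall, flat 16 mm round top, captive on a central pin of the plinth. Origin: centre of its underside. Starts proud: underside 38 to 40 mm above the bench, head top 68 to 70. Fully home it rests on the plinth's top face: underside at 32 mm, head top at 62. It slides down against about 6 N of friction, stays where it is left, stops hard when home.
- spearman: The spear-bearer, always the middle figure of a row of three: resin figure with a crested helmet and an upright spear, on a 70 mm diameter, 12 mm thick round base; 153 mm tall over the spear tip, 0.35 kg, loose. Origin: centre of the base's underside. Its y axis runs along the row, its x axis square to the row, away from the robot.
- shieldman: The shield-bearer: same kind of figure with a round shield 54 mm across held in front, 70 mm round base, 111 mm tall, 0.35 kg, loose. Origin: centre of the base's underside. Stands 260 mm from the spear-bearer, on its left or its right.
- winged: Bystander: same kind of figure with two spread wings on its back and a sword, 70 mm round base, about 120 mm tall, 0.35 kg, loose. Origin: centre of the base's underside. Stands 260 mm from the spear-bearer on the other side.
- brush_pot: Bystander: grey pot 72 mm diameter, 95 mm tall, brushes standing in it up to 210 mm. Origin: centre of its underside.
- jar: Bystander: paint jar 52 mm diameter, 60 mm tall. Origin: centre of its underside.
Mind the look-alikes: they are no part of the job. What is shaped like the shieldman but green or orange is not meant.

How it is judged:
On the way, in this order (a step that is already met when the one before it is completed fails the run):
1. the plinth stands still between the spear-bearer and the shield-bearer, within 10 mm of midway along the row and within 10 mm of in line (x of plinth in the frame of spearman between -0.01 and 0.01 m and ((y of shieldman in the frame of spearman above 0 m and y of plinth in the frame of spearman between 0.12 and 0.14 m) or (y of shieldman in the frame of spearman below 0 m and y of plinth in the frame of spearman between -0.14 and -0.12 m)) and linear speed of plinth below 0.01 m/s and height (world z) of plinth below 0.004 m and angle between plinth's own z axis and vertical below 0.05 rad), for 0.2 s.
2. the bust is pressed down to within 1.5 mm of fully home (z of bust in the frame of plinth below 0.0335 m), for 0.2 s.
At the end, for the whole second after the job is handed in: The plinth stands flat and still on the bench between the spear-bearer and the shield-bearer, its centre within 10 mm of the midpoint both along the row and square to it, and the bust is within 1.5 mm of fully home on it (all of step 1 and z of bust in the frame of plinth below 0.0335 m); the robot touches nothing.
It fails at once if the plinth is lifted more than 8 mm or tipped (height (world z) of plinth above 0.008 m or angle between plinth's own z axis and vertical above 0.2 rad).
It fails at once if the bust is touched (over 1 N) while the plinth is more than 20 mm from its place (contact force between any of the fingers, the arm and bust above 1 N and not (x of plinth in the frame of spearman between -0.02 and 0.02 m and ((y of shieldman in the frame of spearman above 0 m and y of plinth in the frame of spearman between 0.11 and 0.15 m) or (y of shieldman in the frame of spearman below 0 m and y of plinth in the frame of spearman between -0.15 and -0.11 m)))).
It fails at once if a figure is moved more than 6 mm or tipped (distance of any of spearman, shieldman, winged from where it was at the start of the episode above 0.006 m or angle between any of spearman, shieldman, winged's own z axis and vertical above 0.2 rad).
It fails at once if the pot or the jar is moved more than 10 mm or tipped (distance of any of brush_pot, jar from where it was at the start of the episode above 0.01 m or angle between any of brush_pot, jar's own z axis and vertical above 0.2 rad).
It also fails if it takes over 64 s, if anything falls off the work surface, if the arm or the gripper's body presses on something with over 40 N, if the wrist force passes 120 N, or if a joint passes its speed limit or range.

ROBOT

A 6-joint arm with a two-finger parallel gripper is mounted at the origin on the work surface. World frame = base frame: x ahead of the robot, y to its left, z up, the work surface at z = 0. Lengths are in m, angles in rad, forces in N, time in s.
With the tool pointing down it reaches from about 0.375 to 0.9 m from the base axis. Payload 3.1 kg.
Tool frame: the origin (TCP) lies between the finger pads; the fingertips stand 8 mm ahead of it and the grasp point (between the pads) lies 11 mm behind it; z points along the fingers, y is the line along which they close (so a half turn about z gives the same grasp; the last joint's range is limited). The gripper opens to 87 mm and grips with 3 to 60 N. Pads are 19 mm wide; open, the fingers measure 117 mm over their backs; the gripper's body (75 mm by 190 mm) begins 51 mm behind the grasp point.
Start: joints at [-1.325, 0.527, 1.433, -0, 1.181, -0.178], TCP at [0.257, -0.57, 0.231] pointing down, gripper open.
Joint ranges: [-3.08, 3.08], [-0.75, 2.2], [0.22, 2.44], [-1.43, 4.57], [0, 2.65], [-2.85, 2.85]. Speed limits (rad/s): [2.79, 2.79, 3.14, 3.14, 3.14, 3.14].

INTERFACE

Orientations are given as a unit quaternion [x, y, z, w].
In Python, from rig import robot gives the robot as it stands.
- The arm moves only by the tool move_arm, never from a script. Its argument "motion" is text: rows parted by semicolons, each of 5 numbers parted by spaces: the opening, from -1 (shut) to 1 (fully open), then the shift along the tool's x, y, z normalised to -1 to 1, where 1 is 0.2 m, then the turn about the tool's z normalised to -1 to 1, where 1 is pi rad. A call has 1 to 12 rows; each row is the pose to reach, as a shift and turn from the pose commanded when the call began, along the tool's axes at that moment, turning the shorter way round; what a row does not reach only later rows make up. A row lasts 1/12 s, in which the tool goes at most 41.7 mm and 7.16 degrees, less where a joint would pass 70% of its speed; a pose out of reach is approached as far as the arm can. A call with a number of a shift or a turn outside -1 to 1 is refused whole. A call with a gripper value outside its range is refused whole. The fingers move at their own pace and stop on an object; "newtons" is the grip in N (left out, the last holds). Time passes only in rows, so rows that repeat a pose let the fingers close. It gives the time, the measured TCP pose, the force, the opening and the grip force at its end, in the units of the state.
- robot.get_obs(): the state, without advancing time (a new reading comes with each control period).
- robot.camera(name): name is "scene" or "top"; returns (picture, depth): 384x512x3 uint8, red, green, blue; 384x512 float32, m along the optical axis (not along the pixel's ray), 0 where there is no reading.
- robot.camera_model(name): a dict with "mtx" (3x3 intrinsics, pixels), "D" ([k1, k2, p1, p2, k3] as OpenCV has them; the pictures are not rectified), "position" and "attitude" of the camera in the world. Camera axes: x right, y down, z forward; pixel columns grow to the right and rows downward; lengths in m; the calibration is good to about 2 mm. A picture is of the moment at which its call begins. camera_model takes no time and is no camera call.
- robot.hand_in(): hands the job in; it is judged then, once.
The state is a dict: "time": time; "q": joint angles; "joint_velocities": joint speeds; "joint_torque": joint torques, N m; "position": TCP position; "tool_rot": TCP orientation; "ft_force": force on the tool from outside, world axes, zero at the start; "moment": the same for the moment, N m; "grip_width": finger opening in m; "grip_force": force on a finger pad.
Only numpy, scipy, OpenCV 4.12 (cv2) and the standard library are available. Lean on these libraries where they do the work, as an engineer would, in place of code of your own. Each camera call takes 0.05 s, during which the arm holds its last target. There are 200 camera calls.

## Working session

There is one attempt and no reset: what is moved stays moved. The work goes in short steps, Python scripts to look and compute and a tool call to move; the robot and the scene stay as the last step left them, time stands still between calls to the robot, and variables do not carry over. Pictures are saved under pics/ and viewed, at most 10 in all, crops included, and the job is handed in when it is done.

Besides the shell and the picture viewer there is one more tool, called after "Request:" in YAML: its name, and indented under it one key for each argument. move_arm: Moves the arm, as the interface text tells. Its arguments: {"type":"object","properties":{"motion":{"type":"string"},"newtons":{"type":"number"}},"required":["motion"]}

```bash
mkdir -p pics; cat > h.py <<'E'
import numpy as np, cv2
from rig import robot
from scipy.spatial.transform import Rotation as R
def cam(n):
    m=robot.camera_model(n); K=np.array(m["mtx"],float); D=np.array(m["D"],float)
    a=np.array(m["attitude"],float); Rm=R.from_quat(a).as_matrix() if a.size==4 else a.reshape(3,3)
    return K,D,np.array(m["position"],float),Rm
def shot(n,f=None):
    p,d=robot.camera(n)
    if f: cv2.imwrite(f,p[:,:,::-1])
    return p,d
def plane(n,uv,z):
    K,D,t,Rm=cam(n); u=cv2.undistortPoints(np.array(uv,float).reshape(-1,1,2),K,D).reshape(-1,2)
    r=np.c_[u,np.ones(len(u))]@Rm.T
    return t+r*((z-t[2])/r[:,2:3])
def cloud(n,d):
    K,D,t,Rm=cam(n); h,w=d.shape; g=np.stack(np.meshgrid(np.arange(w),np.arange(h)),-1).reshape(-1,1,2).astype(float)
    u=cv2.undistortPoints(g,K,D).reshape(-1,2); c=np.c_[u,np.ones(len(u))]*d.reshape(-1,1)
    return (c@Rm.T+t).reshape(h,w,3)
E
python3 - <<'E'
from h import *
for n in("scene","top"):
    print(robot.camera_model(n)); p,d=shot(n,f"pics/{n}0.png"); np.savez(f"{n}0.npz",p=p,d=d)
o=robot.get_obs();print(o["time"],o["position"],o["tool_rot"])
E
```

```text
{'mtx': array([[432.72038218,   0.        , 257.870711  ],
       [  0.        , 432.72038218, 192.11233737],
       [  0.        ,   0.        ,   1.        ]]), 'D': array([-0.02377247,  0.        ,  0.        ,  0.        ,  0.        ]), 'position': array([1.26952188, 0.52122905, 1.13822287]), 'attitude': array([ 0.41533918,  0.84370253, -0.3061675 , -0.148057  ])}
{'mtx': array([[456.0225474 ,   0.        , 264.3196038 ],
       [  0.        , 456.0225474 , 189.83076744],
       [  0.        ,   0.        ,   1.        ]]), 'D': array([-0.15545081,  0.        ,  0.        ,  0.        ,  0.        ]), 'position': array([ 0.41590749, -0.01056485,  1.59538026]), 'attitude': array([-0.69750346,  0.7150388 , -0.03373735,  0.03271429])}
0.1 [ 0.2568827  -0.56905072  0.22966284] [ 9.77635685e-01  2.10303329e-01 -2.66851630e-05 -9.87841052e-04]
```

View pics/scene0.png

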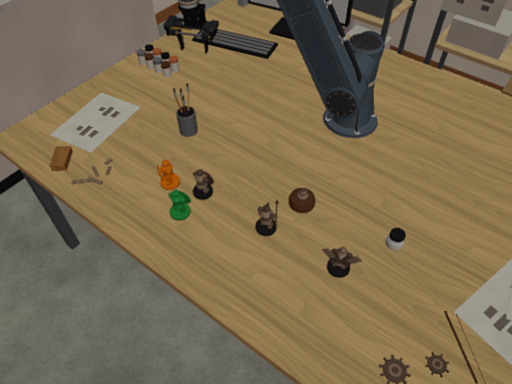

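View pics/top0.png

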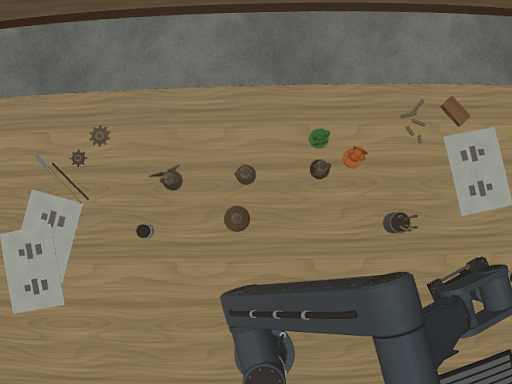

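The scene shows the spearman at (266,220), the green and orange decoys at (180,205) and (169,175), the true shieldman at (203,185) and the winged figure at (340,262). The plinth is at (302,200), the jar at (397,239) and the pot at (187,122). In the top view: spearman (245,174), shieldman (320,169), winged (172,180), plinth (237,218). So the shieldman is on the −y side.

```bash
python3 - <<'E'
from h import *
seeds=dict(spear=(245,174),shield=(320,169),winged=(172,180),plinth=(237,218),jar=(145,231),pot=(395,222),green=(319,138),orange=(354,157))
T=np.load("top0.npz");S=np.load("scene0.npz")
ct,cs=cloud("top",T["d"]),cloud("scene",S["d"])
print("bench z",np.median(ct[100:300,50:300,2]),np.median(cs[150:250,200:350,2]))
for k,s in seeds.items():
    c=plane("top",[s],0.04)[0]
    for nm,cl,im in(("top",ct,T["p"]),("scene",cs,S["p"])):
        near=np.hypot(cl[...,0]-c[0],cl[...,1]-c[1])<0.07
        z=cl[...,2]; a=cl[near&(z>0.006)]
        b=cl[near&(z>0.006)&(z<0.018)]
        cc,r=cv2.minEnclosingCircle(b[:,:2].astype(np.float32)) if len(b)>3 else ((0,0),0)
        print(k,nm,c[:2].round(3),len(a),"zmax",a[:,2].max().round(3),"base",len(b),np.round(cc,4),round(r,4))
A=T["p"][110:240,130:380,::-1];B=S["p"][150:290,150:420,::-1]
A=cv2.resize(A,(800,416),interpolation=2)
cv2.imwrite("pics/a.png",A)
cv2.imwrite("pics/b.png",cv2.resize(B,(800,415),interpolation=2))
E
```

```text
bench z 0.00021348152470224147 -0.0006356440673349617
spear top [0.619 0.05 ] 364 zmax 0.154 base 173 [0.6182 0.0476] 0.0694
spear scene [0.619 0.05 ] 532 zmax 0.149 base 213 [0.6363 0.0405] 0.0472
shield top [ 0.63  -0.208] 355 zmax 0.113 base 133 [ 0.6295 -0.2062] 0.0686
shield scene [ 0.63  -0.208] 480 zmax 0.111 base 188 [ 0.6501 -0.2021] 0.0457
winged top [0.605 0.303] 429 zmax 0.12 base 167 [0.6009 0.3028] 0.0682
winged scene [0.605 0.303] 676 zmax 0.12 base 224 [0.6185 0.3125] 0.0405
plinth top [0.468 0.081] 570 zmax 0.073 base 58 [0.4608 0.0831] 0.0691
plinth scene [0.468 0.081] 529 zmax 0.071 base 61 [0.4791 0.0845] 0.0445
jar top [0.431 0.399] 245 zmax 0.069 base 47 [0.4315 0.3999] 0.0673
jar scene [0.431 0.399] 341 zmax 0.064 base 46 [0.4337 0.4192] 0.0515
pot top [ 0.44  -0.463] 599 zmax 0.211 base 70 [ 0.4396 -0.4627] 0.0697
pot scene [ 0.44  -0.463] 660 zmax 0.213 base 42 [ 0.4321 -0.4578] 0.0504
green top [ 0.739 -0.209] 343 zmax 0.113 base 138 [ 0.7386 -0.2092] 0.0697
green scene [ 0.739 -0.209] 538 zmax 0.111 base 224 [ 0.7266 -0.2099] 0.0581
orange top [ 0.669 -0.329] 390 zmax 0.111 base 167 [ 0.6702 -0.327 ] 0.0662
orange scene [ 0.669 -0.329] 431 zmax 0.109 base 173 [ 0.6878 -0.339 ] 0.0473
```

View pics/a.png

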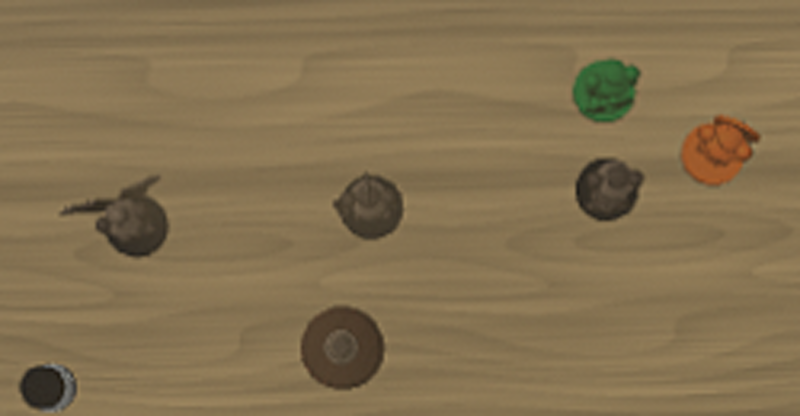

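View pics/b.png

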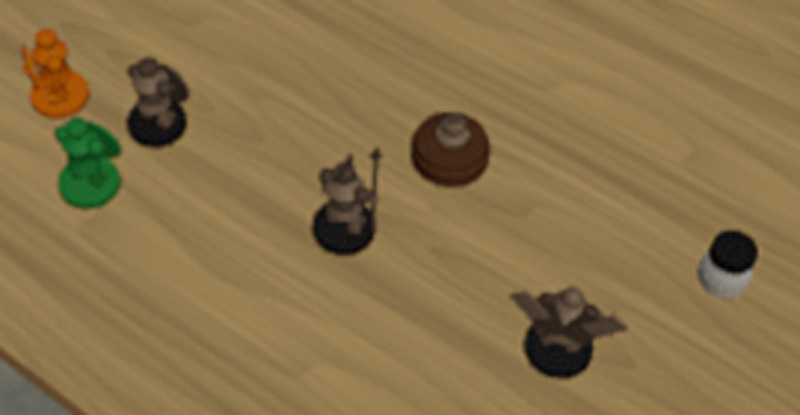

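The top crop shows the round bases clearly: spearman near (370,207) in crop pixels, shieldman (607,189), winged (137,223) and plinth disc (342,347). The scene crop confirms which figure is which. Next I'll fit circles of known radius to the outlines.

```bash
cat >> h.py <<'E'
from scipy.optimize import least_squares
def fit(n,p,seed,r,z):
    """fixed-radius robust circle fit on the dark outline, cast on plane z; seed in world xy"""
    bg=cv2.medianBlur(p,5).astype(float).sum(2); x=p.astype(float).sum(2)
    K,D,t,Rm=cam(n); h,w=x.shape
    g=np.stack(np.meshgrid(np.arange(w),np.arange(h)),-1).reshape(-1,2)
    W=plane(n,g,z).reshape(h,w,3); dist=np.hypot(W[...,0]-seed[0],W[...,1]-seed[1])
    ring=(dist>r*1.6)&(dist<r*2.1); inn=dist<r*0.9
    th=(np.median(x[ring])+np.median(x[inn]))/2
    m=((x<th)&(dist<r*1.6)).astype(np.uint8)
    c=max(cv2.findContours(m,0,1)[0],key=cv2.contourArea).reshape(-1,2).astype(float)
    q=plane(n,c,z)[:,:2]
    f=least_squares(lambda v:np.hypot(*(q-v[:2]).T)-v[2],[*seed,r],loss="cauchy",f_scale=.0015,bounds=([-2,-2,r-.004],[2,2,r+.002]))
    return f.x
E
python3 - <<'E'
from h import *
T=np.load("top0.npz")["p"];S=np.load("scene0.npz")["p"]
Q={}
for k,s,r in(("spear",(.617,.049),.035),("shield",(.63,-.208),.035),("winged",(.6,.302),.035)):
    a=fit("top",T,s,r,.006 if 0 else .012);b=fit("scene",S,s,r,.009);Q[k]=a[:2];print(k,a.round(4),b.round(4))
print("plinth",fit("top",T,(.468,.081),.045,.022).round(4),fit("scene",S,(.468,.081),.041,.032).round(4))
ct=cloud("top",np.load("top0.npz")["d"]);cs=cloud("scene",np.load("scene0.npz")["d"])
for cl in(ct,cs):
    m=(np.hypot(cl[...,0]-.468,cl[...,1]-.081)<.06)&(cl[...,2]>.062); print("bust top",cl[m].mean(0).round(4),m.sum())
d=Q["shield"]-Q["spear"];e=Q["winged"]-Q["spear"]
print(np.linalg.norm(d),np.linalg.norm(e),np.degrees(np.arctan2(*d[::-1])),np.degrees(np.arctan2(*-e[::-1])),"mid",(Q["shield"]+Q["spear"])/2)
E
```

```text
spear [0.6214 0.0498 0.0342] [0.625  0.0484 0.0347]
shield [ 0.635  -0.21    0.0339] [ 0.639  -0.2103  0.0351]
winged [0.6113 0.3089 0.0363] [0.5989 0.3028 0.037 ]
plinth [0.4677 0.0836 0.0437] [0.4761 0.0851 0.043 ]
bust top [0.4687 0.0825 0.0665] 35
bust top [0.474  0.0823 0.0661] 29
0.2601736437192849 0.25932652276715656 -86.99413905433858 -87.77649483053469 mid [ 0.62822771 -0.08012112]
```

```bash
python3 - <<'E'
from h import *
sp=np.array([.6222,.0497]);sh=np.array([.636,-.2101]);ey=(sp-sh)/np.linalg.norm(sp-sh);ex=np.array([ey[1],-ey[0]])
mid=(sp+sh)/2;print(ex,ey,mid)
for n in("top","scene"):
    cl=cloud(n,np.load(n+"0.npz")["d"]);d=cl[...,:2]-mid
    r=np.stack([d@ex,d@ey,cl[...,2]],-1)
    for k,s in(("spear",.13),("shield",-.13),("winged",.39)):
        m=(np.hypot(r[...,0],r[...,1]-s)<.06)&(r[...,2]>.065);q=r[m]
        print(n,k,len(q),np.percentile(q,[1,5,95,99],axis=0).round(3).tolist())
pl=np.array([.468,.0835])-mid;print("plinth row",pl@ex,pl@ey)
o=robot.get_obs();Rm=R.from_quat(o["tool_rot"]).as_matrix();print(Rm.round(3),o["q"])
E
```

```text
[0.99859223 0.05304301] [-0.05304301  0.99859223] [ 0.6291 -0.0802]
top spear 160 [[-0.018, 0.102, 0.073], [-0.016, 0.106, 0.077], [0.015, 0.157, 0.136], [0.019, 0.161, 0.147]]
top shield 186 [[-0.028, -0.157, 0.066], [-0.027, -0.153, 0.069], [0.014, -0.106, 0.109], [0.019, -0.103, 0.112]]
top winged 232 [[-0.018, 0.347, 0.065], [-0.014, 0.359, 0.076], [0.033, 0.43, 0.114], [0.035, 0.445, 0.117]]
scene spear 224 [[-0.013, 0.101, 0.066], [-0.01, 0.107, 0.068], [0.02, 0.158, 0.136], [0.023, 0.16, 0.144]]
scene shield 179 [[-0.022, -0.156, 0.066], [-0.02, -0.151, 0.07], [0.021, -0.106, 0.107], [0.022, -0.102, 0.109]]
scene winged 391 [[-0.01, 0.347, 0.067], [-0.003, 0.355, 0.071], [0.036, 0.434, 0.113], [0.038, 0.442, 0.117]]
plinth row -0.15219006811782232 0.17201477601151768
[[ 0.912  0.411 -0.   ]
 [ 0.411 -0.912  0.002]
 [ 0.    -0.002 -1.   ]] [-1.32550191e+00  5.28373987e-01  1.43379352e+00  1.36767803e-05
  1.18140151e+00 -1.78481432e-01]
```

```bash
cat >> h.py <<'E'
sp=np.array([.6222,.0497]);sh=np.array([.636,-.2101]);ey=(sp-sh)/np.linalg.norm(sp-sh);ex=np.array([ey[1],-ey[0]]);mid=(sp+sh)/2
def go(rx,ry,z,xa):
    """numbers for a move to row-frame (rx,ry), height z, tool x along row axis xa ('x' or 'y')"""
    o=robot.get_obs();p=np.array(o["position"]);M=R.from_quat(o["tool_rot"]).as_matrix()
    t=np.r_[mid+rx*ex+ry*ey,z];a=ex if xa=="x" else ey
    d=np.arctan2(*a[::-1])-np.arctan2(M[1,0],M[0,0])
    c=p[:2]-mid;print("t",round(o["time"],2),"row",round(c@ex,4),round(c@ey,4),"z",round(p[2],4),"F",np.round(o["ft_force"],1),"w",round(o["grip_width"],4))
    print("shift",((t-p)@M/.2).round(4),"turn",round(-((d+np.pi)%(2*np.pi)-np.pi)/np.pi,4))
def plinth(f=None):
    p,d=shot("top",f);cl=cloud("top",d);return p,d,cl
E
python3 -c "
from h import *
go(-.152,.262,.23,'y')"
```

```text
t 0.1 row -0.3976 -0.4684 z 0.2297 F [-0.5 -0.   0.3] w 0.0871
shift [ 2.4677 -2.9591  0.005 ] turn -0.382
```

Request:
move_arm:
  motion: "0.38 0.2 -0.25 0 0;0.38 0.4 -0.5 0 0;0.38 0.6 -0.72 0 0;0.38 0.8 -0.97 0 0;0.38 0.8 -0.97 0 0;0.38 0.8 -0.97 0 0;0.38 0.8 -0.97 0 0;0.38 0.8 -0.97 0 0"

```text
time: 0.77
position: [0.3232, -0.3242, 0.2304]
tool_rot: [0.977, 0.212, -0.0, -0.001]
ft_force: [0.5, -0.9, 0.2]
grip_width: 0.0603
grip_force: 0.0
```

Request:
move_arm:
  motion: "0.38 0.2 -0.25 0 0;0.38 0.4 -0.5 0 0;0.38 0.6 -0.72 0 0;0.38 0.8 -0.97 0 0;0.38 0.8 -0.97 0 0;0.38 0.8 -0.97 0 0;0.38 0.8 -0.97 0 0;0.38 0.8 -0.97 0 0"

```text
time: 1.43
position: [0.3901, -0.0834, 0.2306]
tool_rot: [0.977, 0.213, 0.0, 0.0]
ft_force: [0.4, -0.8, 0.0]
grip_width: 0.0601
grip_force: 0.0
```

Request:
move_arm:
  motion: "0.38 0.2 -0.25 0 -0.039;0.38 0.4 -0.5 0 -0.078;0.38 0.6 -0.75 0 -0.117;0.38 0.87 -0.99 0 -0.156;0.38 0.87 -0.99 0 -0.195;0.38 0.87 -0.99 0 -0.234;0.38 0.87 -0.99 0 -0.273;0.38 0.87 -0.99 0 -0.312;0.38 0.87 -0.99 0 -0.351;0.38 0.87 -0.99 0 -0.382;0.38 0.87 -0.99 0 -0.382;0.38 0.87 -0.99 0 -0.382"

```text
time: 2.43
position: [0.4679, 0.1657, 0.2304]
tool_rot: [0.69, 0.724, 0.0, 0.0]
ft_force: [0.5, -0.1, 0.3]
grip_width: 0.0601
grip_force: 0.0
```

```bash
python3 - <<'E'
from h import *
go(-.152,.262,.12,'y')
T=shot("top","pics/t1.png")[0]
print(fit("top",T,(.468,.0835),.045,.022).round(4))
E
```

```text
t 2.43 row -0.1479 0.2541 z 0.2304 F [ 0.5 -0.1  0.3] w 0.0601
shift [ 0.0394 -0.0212  0.552 ] turn -0.0018
[0.4677 0.0836 0.0437]
```

Request:
move_arm:
  motion: "0.38 0.04 -0.02 0.2 0;0.38 0.04 -0.02 0.4 0;0.38 0.04 -0.02 0.6 0;0.38 0.04 -0.02 0.8 0;0.38 0.04 -0.02 0.95 0;0.38 0.04 -0.02 1 0;0.38 0.04 -0.02 1 0;0.38 0.04 -0.02 1 0"

```text
time: 3.15
position: [0.4627, 0.175, 0.0308]
tool_rot: [0.689, 0.725, 0.0, 0.0]
ft_force: [0.8, 0.6, 1.4]
grip_width: 0.0598
grip_force: 0.0
```

```bash
python3 - <<'E'
from h import *
go(-.152,.043,.02,'y')
E
```

```text
t 3.15 row -0.1526 0.2637 z 0.0308 F [0.8 0.6 1.4] w 0.0598
shift [-1.1034  0.0046  0.0542] turn -0.0005
```

Request:
move_arm:
  motion: "0.38 0 0 0.054 0;0.38 -0.06 0 0.054 0;0.38 -0.12 0 0.054 0;0.38 -0.18 0 0.054 0;0.38 -0.21 0 0.054 0;0.38 -0.24 0 0.054 0;0.38 -0.27 0 0.054 0;0.38 -0.3 0 0.054 0;0.38 -0.33 0 0.054 0;0.38 -0.36 0 0.054 0;0.38 -0.38 0 0.054 0;0.38 -0.38 0 0.054 0"

```text
time: 4.15
position: [0.4661, 0.0994, 0.0203]
tool_rot: [0.688, 0.725, 0.0, 0.0]
ft_force: [-0.6, 2.1, 2.2]
grip_width: 0.0598
grip_force: 1.6
```

```bash
python3 - <<'E'
from h import *
go(-.152,.043,.02,'y')
shot("top","pics/t2.png");S=shot("scene","pics/s2.png")[0]
cv2.imwrite("pics/s2c.png",cv2.resize(S[60:290,190:470,::-1],(728,598),interpolation=2))
E
```

```text
t 4.15 row -0.1532 0.188 z 0.0203 F [-0.6  2.1  2.2] w 0.0598
shift [-0.7248  0.0067  0.0011] turn -0.0002
```

View pics/s2c.png

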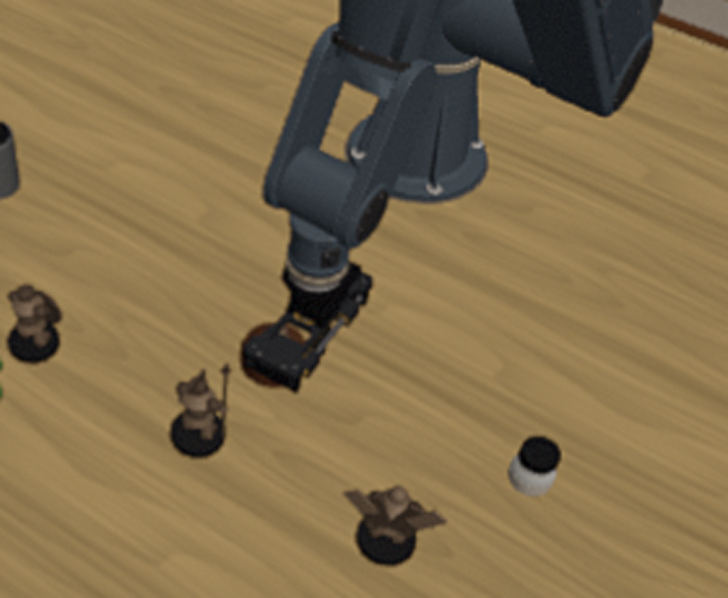

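The scene crop shows the cradle against the plinth at (270,355), with the gripper body between it and the camera, clear of the spearman at (197,430). I'll continue the push.

Request:
move_arm:
  motion: "0.38 -0.02 0 0 0;0.38 -0.05 0 0 0;0.38 -0.08 0 0 0;0.38 -0.11 0 0 0;0.38 -0.14 0 0 0;0.38 -0.17 0 0 0;0.38 -0.2 0 0 0;0.38 -0.23 0 0 0;0.38 -0.26 0 0 0;0.38 -0.29 0 0 0;0.38 -0.32 0 0 0;0.38 -0.35 0 0 0"

```text
time: 5.25
position: [0.4688, 0.0303, 0.0199]
tool_rot: [0.688, 0.726, -0.0, -0.001]
ft_force: [-0.5, 6.1, 4.7]
grip_width: 0.0602
grip_force: 3.3
```

Request:
move_arm:
  motion: "0.38 -0.03 0 0 0;0.38 -0.06 0 0 0;0.38 -0.09 0 0 0;0.38 -0.12 0 0 0;0.38 -0.15 0 0 0;0.38 -0.18 0 0 0;0.38 -0.21 0 0 0;0.38 -0.24 0 0 0;0.38 -0.27 0 0 0;0.38 -0.3 0 0 0;0.38 -0.33 0 0 0;0.38 -0.35 0 0 0"

```text
time: 6.25
position: [0.4719, -0.0393, 0.0198]
tool_rot: [0.688, 0.726, -0.0, -0.002]
ft_force: [-0.2, 7.3, 3.8]
grip_width: 0.06
grip_force: 3.6
```

```bash
python3 - <<'E'
from h import *
go(-.152,.043,.02,'y')
E
```

```text
t 6.25 row -0.1548 0.0492 z 0.0198 F [-0.2  7.3  3.8] w 0.06
shift [-0.0308  0.0141 -0.0009] turn -0.0001
```

Request:
move_arm:
  motion: "0.38 -0.015 0 0 0;0.38 -0.025 0 0 0;0.38 -0.025 0 0 0;0.38 -0.025 0 0 0;0.38 0.05 0 0 0;0.38 0.15 0 0 0;0.38 0.3 0 0 0;0.38 0.3 0 -0.2 0;0.38 0.3 0 -0.4 0;0.38 0.3 0 -0.6 0;0.38 0.3 0 -0.7 0;0.38 0.3 0 -0.7 0"

```text
time: 7.25
position: [0.4735, 0.0189, 0.1639]
tool_rot: [0.688, 0.726, 0.002, 0.005]
ft_force: [-0.4, -0.4, -0.5]
grip_width: 0.06
grip_force: 0.0
```

```bash
cat >> h.py <<'E'
def look(seed,f=None):
    """plinth, spear, shield in the top view; plinth in the row frame from this very picture"""
    T,d=shot("top",f);w=mid+seed[0]*ex+seed[1]*ey
    P=fit("top",T,w,.045,.022);a=fit("top",T,sp,.035,.012);b=fit("top",T,sh,.035,.012)
    cl=cloud("top",d);m=(np.hypot(*(cl[...,:2]-P[:2]).transpose(2,0,1))<.012);q=cl[m&(cl[...,2]>.052)]
    print("plinth",P.round(4),"row",((P[:2]-mid)@ex).round(4),((P[:2]-mid)@ey).round(4),"| spear",a.round(4),"shield",b.round(4),"bust",np.median(q,0).round(4) if len(q) else None)
    S=shot("scene")[0];P=fit("scene",S,w,.041,.032);print("scene cam",P.round(4),((P[:2]-mid)@ex).round(4),((P[:2]-mid)@ey).round(4))
    return T
E
python3 - <<'E'
from h import *
T=look((-.152,.003),"pics/t3.png")
cv2.imwrite("pics/t3c.png",cv2.resize(T[110:290,150:400,::-1],(800,576),interpolation=2))
go(-.222,0,.13,'x')
E
```

```text
plinth [ 0.4733 -0.085   0.044 ] row -0.1558 0.0034 | spear [0.6205 0.0501 0.0348] shield [ 0.6351 -0.2098  0.0339] bust [ 0.4733 -0.0849  0.066 ]
scene cam [ 0.4823 -0.0842  0.043 ] -0.1468 0.0038
t 7.35 row -0.153 0.1077 z 0.1603 F [-0.1  0.1 -0.5] w 0.0604
shift [-0.5383 -0.3458  0.1516] turn 0.5002
```

View pics/t3c.png

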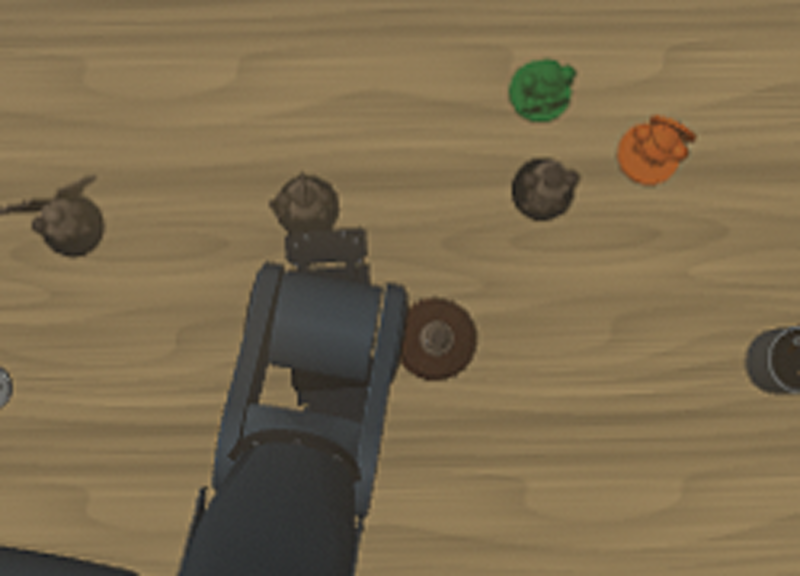

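The top crop shows the plinth at (437,338), partly hidden by the arm, with the spearman (305,205) and shieldman (545,190) undisturbed. Next I'll go behind the plinth and push +x.

Request:
move_arm:
  motion: "-0.31 -0.1 -0.17 0 0;-0.31 -0.2 -0.37 0 0.035;-0.31 -0.35 -0.37 0 0.07;-0.31 -0.5 -0.37 0 0.105;-0.31 -0.535 -0.37 0 0.14;-0.31 -0.535 -0.37 0 0.175;-0.31 -0.535 -0.37 0 0.21;-0.31 -0.535 -0.37 0 0.245;-0.31 -0.535 -0.37 0 0.28;-0.31 -0.535 -0.37 0 0.3;-0.31 -0.535 -0.37 0 0.3;-0.31 -0.535 -0.37 0 0.3"

```text
time: 8.35
position: [0.401, -0.0909, 0.1585]
tool_rot: [0.942, 0.335, -0.001, -0.001]
ft_force: [-0.2, 0.3, -0.4]
grip_width: 0.0303
grip_force: 0.0
```

Request:
move_arm:
  motion: "-0.31 0 0 0 0.038;-0.31 0 0 0 0.076;-0.31 0 0 0 0.114;-0.31 0 0 0 0.152;-0.31 0 0 0 0.19;-0.31 0 0 0 0.2;-0.31 0 0 0 0.2;-0.31 0 0 0 0.2"

```text
time: 9.02
position: [0.4016, -0.091, 0.1592]
tool_rot: [1.0, 0.028, -0.001, -0.0]
ft_force: [0.1, -0.4, -0.1]
grip_width: 0.0299
grip_force: 0.0
```

```bash
python3 - <<'E'
from h import *
go(-.228,0,.02,'x')
E
```

```text
t 9.02 row -0.2277 0.0013 z 0.1592 F [ 0.1 -0.4 -0.1] w 0.0299
shift [-5.000e-04  6.700e-03  6.962e-01] turn 0.0007
```

Request:
move_arm:
  motion: "-0.31 0 0.007 0.2 0;-0.31 0 0.007 0.4 0;-0.31 0 0.007 0.6 0;-0.31 0 0.007 0.696 0;-0.31 0 0.007 0.696 0;-0.31 0.04 0.007 0.696 0;-0.31 0.07 0.007 0.696 0;-0.31 0.1 0.007 0.696 0;-0.31 0.13 0.007 0.696 0;-0.31 0.16 0.007 0.696 0;-0.31 0.19 0.007 0.696 0;-0.31 0.22 0.007 0.696 0"

```text
time: 10.02
position: [0.4438, -0.089, 0.0215]
tool_rot: [1.0, 0.027, -0.002, -0.001]
ft_force: [-7.8, -1.2, 6.0]
grip_width: 0.0301
grip_force: 3.6
```

Request:
move_arm:
  motion: "-0.31 0.03 0 0 0;-0.31 0.06 0 0 0;-0.31 0.09 0 0 0;-0.31 0.12 0 0 0;-0.31 0.15 0 0 0;-0.31 0.18 0 0 0;-0.31 0.2 0 0 0;-0.31 0.2 0 0 0"

```text
time: 10.68
position: [0.4854, -0.0874, 0.0215]
tool_rot: [1.0, 0.027, -0.001, -0.0]
ft_force: [-4.7, 1.5, 2.7]
grip_width: 0.0301
grip_force: 2.2
```

```bash
python3 - <<'E'
from h import *
go(-.077,0,.02,'x')
T=look((-.1,.0),"pics/t4.png")
E
```

```text
t 10.68 row -0.1438 0.0004 z 0.0215 F [-4.7  1.5  2.7] w 0.0301
shift [0.3342 0.0025 0.0071] turn 0.0003
plinth [ 0.5293 -0.0846  0.047 ] row -0.0999 0.0009 | spear [0.6214 0.0498 0.0342] shield [ 0.6351 -0.21    0.0339] bust [ 0.5236 -0.0819  0.3392]
scene cam [ 0.548  -0.0782  0.043 ] -0.0809 0.0063
```

Request:
move_arm:
  motion: "-0.31 0.03 0 0 0;-0.31 0.06 0 0 0;-0.31 0.09 0 0 0;-0.31 0.12 0 0 0;-0.31 0.15 0 0 0;-0.31 0.18 0 0 0;-0.31 0.21 0 0 0;-0.31 0.24 0 0 0;-0.31 0.27 0 0 0;-0.31 0.3 0 0 0;-0.31 0.325 0 0 0;-0.31 0.325 0 0 0"

```text
time: 11.78
position: [0.5509, -0.0845, 0.021]
tool_rot: [1.0, 0.027, -0.0, -0.0]
ft_force: [-4.2, 0.6, 2.4]
grip_width: 0.0298
grip_force: 2.3
```

Request:
move_arm:
  motion: "-0.31 -0.05 0 0 0;-0.31 -0.2 0 0 0;-0.31 -0.4 0 0 0;-0.31 -0.6 0 0 0;-0.31 -0.8 0 -0.15 0;-0.31 -0.8 0 -0.35 0;-0.31 -0.8 0 -0.55 0;-0.31 -0.8 0 -0.7 0;-0.31 -0.8 0 -0.7 0;-0.31 -0.8 0 -0.7 0"

```text
time: 12.62
position: [0.3943, -0.0949, 0.163]
tool_rot: [1.0, 0.026, 0.005, 0.003]
ft_force: [-0.6, 0.2, -0.4]
grip_width: 0.0301
grip_force: 0.0
```

```bash
python3 - <<'E'
from h import *
T=look((-.025,.0),"pics/t5.png")
cv2.imwrite("pics/t5c.png",cv2.resize(T[110:290,150:400,::-1],(800,576),interpolation=2))
go(-.11,0,.1,'y')
E
```

```text
plinth [ 0.6001 -0.0818  0.0438] row -0.029 -0.0 | spear [0.6214 0.0498 0.0342] shield [ 0.6352 -0.21    0.034 ] bust [ 0.5988 -0.0819  0.0653]
scene cam [ 0.6089 -0.0785  0.043 ] -0.0201 0.0028
t 12.72 row -0.2376 -0.0007 z 0.1606 F [-0.2  0.7 -1.1] w 0.0298
shift [ 0.6372 -0.0041  0.3046] turn -0.5
```

View pics/t5c.png

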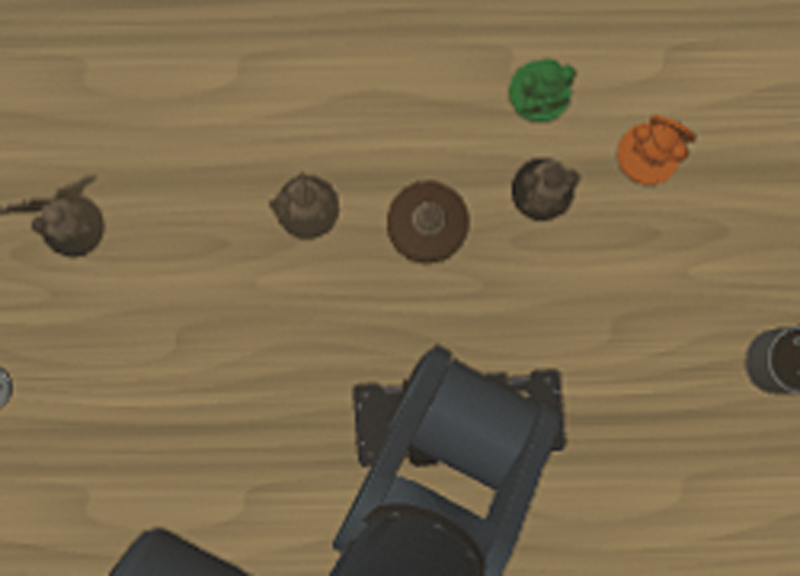

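The top crop shows the plinth at (428,222), centred between the spearman (307,206) and shieldman (545,189) but about 28 mm short of the line. I'll make the last push with the hand turned so its body stays clear of the figures.

Request:
move_arm:
  motion: "-0.31 0.1 0 0 -0.038;-0.31 0.2 0 0 -0.076;-0.31 0.3 0 0 -0.114;-0.31 0.4 0 0 -0.152;-0.31 0.4 0 0 -0.19;-0.31 0.4 0 0 -0.228;-0.31 0.4 0 0 -0.266;-0.31 0.4 0 0 -0.304;-0.31 0.4 0 0 -0.342;-0.31 0.4 0 0 -0.38;-0.31 0.4 0 0 -0.38;-0.31 0.4 0 0 -0.38"
  newtons: 20

```text
time: 13.72
position: [0.4706, -0.0886, 0.159]
tool_rot: [0.813, 0.583, -0.001, -0.001]
ft_force: [0.6, 0.3, -0.2]
grip_width: 0.0298
grip_force: 0.0
```

Request:
move_arm:
  motion: "-0.31 0 0 0 -0.038;-0.31 0 0 0 -0.076;-0.31 0 0 0 -0.114;-0.31 0 0 0 -0.12;-0.31 0 0 0 -0.12;-0.31 0 0 0 -0.12"

```text
time: 14.22
position: [0.4709, -0.0888, 0.1602]
tool_rot: [0.689, 0.724, -0.0, -0.0]
ft_force: [-0.7, 0.3, 0.3]
grip_width: 0.0302
grip_force: 0.0
```

```bash
python3 - <<'E'
from h import *
go(-.13,0,.02,'y')
E
```

```text
t 14.22 row -0.1584 -0.0002 z 0.1602 F [-0.7  0.3  0.3] w 0.0302
shift [0.0013 0.1425 0.7007] turn -0.0011
```

Request:
move_arm:
  motion: "-0.31 0 0.1 0.2 0;-0.31 0 0.1 0.4 0;-0.31 0 0.1 0.6 0;-0.31 0 0.1 0.7 0;-0.31 0 0.1 0.7 0;-0.31 0 0.15 0.7 0;-0.31 0 0.2 0.7 0;-0.31 0 0.23 0.7 0;-0.31 0 0.26 0.7 0;-0.31 0 0.28 0.7 0;-0.31 0 0.3 0.7 0;-0.31 0 0.3 0.7 0"

```text
time: 15.22
position: [0.5323, -0.0859, 0.0214]
tool_rot: [0.688, 0.726, 0.001, 0.001]
ft_force: [0.9, 0.1, -0.1]
grip_width: 0.0301
grip_force: 0.0
```

```bash
python3 - <<'E'
from h import *
go(-.075,0,.02,'y')
E
```

```text
t 15.22 row -0.0969 -0.0005 z 0.0214 F [ 0.9  0.1 -0.1] w 0.0301
shift [0.0027 0.1096 0.007 ] turn 0.0001
```

Request:
move_arm:
  motion: "-0.31 0 0.015 0 0;-0.31 0 0.03 0 0;-0.31 0 0.045 0 0;-0.31 0 0.06 0 0"

```text
time: 15.55
position: [0.5382, -0.0839, 0.0202]
tool_rot: [0.688, 0.726, -0.003, -0.005]
ft_force: [-6.1, -1.2, 5.5]
grip_width: 0.0298
grip_force: 3.8
```

Request:
move_arm:
  motion: "-0.31 0 0.015 0 0;-0.31 0 0.03 0 0;-0.31 0 0.04 0 0"

```text
time: 15.8
position: [0.5463, -0.0834, 0.0202]
tool_rot: [0.688, 0.726, -0.002, -0.005]
ft_force: [-7.4, 0.2, 5.1]
grip_width: 0.0301
grip_force: 3.7
```

```bash
python3 - <<'E'
from h import *
go(-.075,0,.02,'y')
E
```

```text
t 15.8 row -0.0829 0.0012 z 0.0202 F [-7.4  0.2  5.1] w 0.0301
shift [-0.0059  0.0394  0.0007] turn 0.0002
```

Request:
move_arm:
  motion: "-0.31 0 0.015 0 0;-0.31 0 0.03 0 0;-0.31 0 0.045 0 0;-0.31 0 0.055 0 0;-0.31 0 0.055 0 0;-0.31 0 0.055 0 0"

```text
time: 16.3
position: [0.5581, -0.083, 0.0201]
tool_rot: [0.688, 0.726, -0.002, -0.004]
ft_force: [-6.5, -0.2, 4.0]
grip_width: 0.0298
grip_force: 2.6
```

Request:
move_arm:
  motion: "-0.31 0 -0.05 0 0;-0.31 0 -0.2 0 0;-0.31 0 -0.4 0 0;-0.31 0 -0.6 0 0;-0.31 0 -0.75 -0.15 0;-0.31 0 -0.75 -0.35 0;-0.31 0 -0.75 -0.55 0;-0.31 0 -0.75 -0.65 0;-0.31 0 -0.75 -0.65 0"

```text
time: 17.05
position: [0.4145, -0.0934, 0.1545]
tool_rot: [0.688, 0.725, 0.001, 0.005]
ft_force: [0.5, -0.1, -0.4]
grip_width: 0.0294
grip_force: 0.0
```

```bash
python3 - <<'E'
from h import *
T=look((-.003,.0),"pics/t6.png")
cv2.imwrite("pics/t6c.png",cv2.resize(T[110:290,150:400,::-1],(800,576),interpolation=2))
go(-.11,0,.02,'y')
E
```

```text
plinth [ 0.6248 -0.0798  0.0436] row -0.0043 0.0006 | spear [0.6214 0.0498 0.0342] shield [ 0.6351 -0.2097  0.0338] bust [ 0.6251 -0.0794  0.0661]
scene cam [ 0.6337 -0.0779  0.043 ] 0.0047 0.0021
t 17.15 row -0.217 -0.0005 z 0.1512 F [-0.1  0.   0.5] w 0.0301
shift [0.0035 0.5336 0.657 ] turn -0.0
```

View pics/t6c.png

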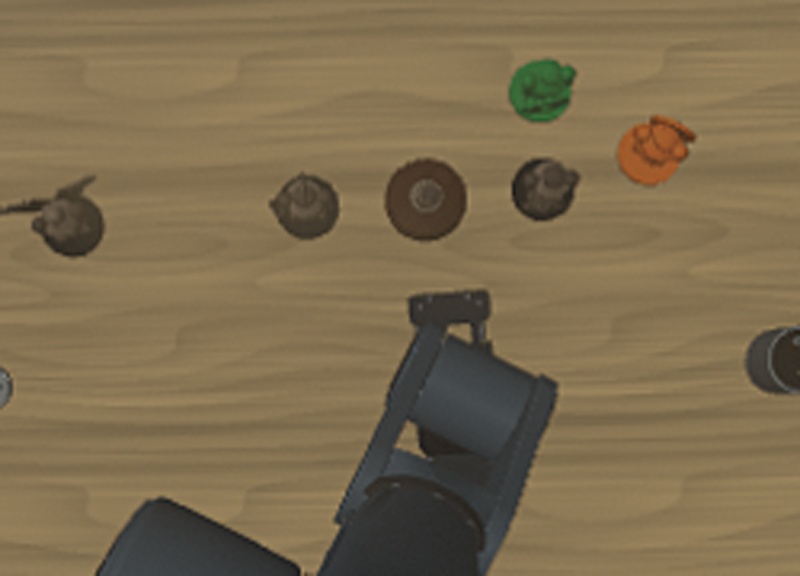

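The top crop shows the plinth at (426,199), in line with and midway between the spearman (307,206) and shieldman (545,189). The fit puts it about 4 mm short of the line, inside the 10 mm tolerance. Next I'll press the bust with closed fingers.

Request:
move_arm:
  motion: "-1 0.007 0.2 0 0;-1 0.007 0.4 0 0;-1 0.007 0.6 0 0;-1 0.007 0.8 0 0;-1 0.007 0.99 0 0;-1 0.007 0.99 0 0;-1 0.007 0.99 0 0;-1 0.007 0.99 0 0;-1 0.007 0.99 0 0"

```text
time: 17.9
position: [0.6072, -0.0796, 0.1487]
tool_rot: [0.688, 0.726, -0.001, -0.002]
ft_force: [0.2, 0.4, 0.1]
grip_width: 0.0002
grip_force: 0.0
```

```bash
python3 - <<'E'
from h import *
go(-.003,.001,.082,'y')
E
```

```text
t 17.9 row -0.0218 0.0017 z 0.1487 F [0.2 0.4 0.1] w 0.0002
shift [-0.0043  0.0956  0.3328] turn -0.0001
```

Request:
move_arm:
  motion: "-1 -0.004 0.095 0 0;-1 -0.004 0.095 0 0;-1 -0.004 0.095 0.15 0;-1 -0.004 0.095 0.25 0;-1 -0.004 0.095 0.31 0;-1 -0.004 0.095 0.33 0;-1 -0.004 0.095 0.33 0;-1 -0.004 0.095 0.33 0;-1 -0.004 0.095 0.33 0"

```text
time: 18.65
position: [0.6295, -0.0802, 0.0859]
tool_rot: [0.688, 0.726, 0.001, 0.001]
ft_force: [0.6, -0.6, 0.1]
grip_width: 0.0005
grip_force: 0.0
```

```bash
python3 - <<'E'
from h import *
go(-.003,.001,.070,'y')
E
```

```text
t 18.65 row 0.0004 -0.0001 z 0.0859 F [ 0.6 -0.6  0.1] w 0.0005
shift [ 0.0053 -0.0171  0.0792] turn -0.0
```

Request:
move_arm:
  motion: "-1 0.004 -0.015 0.01 0;-1 0.004 -0.015 0.02 0;-1 0.004 -0.015 0.03 0;-1 0.004 -0.015 0.035 0;-1 0.004 -0.015 0.04 0;-1 0.004 -0.015 0.045 0;-1 0.004 -0.015 0.05 0;-1 0.004 -0.015 0.055 0;-1 0.004 -0.015 0.06 0;-1 0.004 -0.015 0.06 0"

```text
time: 19.48
position: [0.6257, -0.0792, 0.073]
tool_rot: [0.688, 0.726, -0.0, 0.0]
ft_force: [-0.4, -0.7, 4.3]
grip_width: 0.0004
grip_force: 2.2
```

Request:
move_arm:
  motion: "-1 0 0 0.005 0;-1 0 0 0.01 0;-1 0 0 0.015 0;-1 0 0 0.015 0"

```text
time: 19.82
position: [0.6257, -0.0792, 0.0704]
tool_rot: [0.688, 0.726, 0.0, 0.0]
ft_force: [-1.8, 1.0, 7.3]
grip_width: 0.0002
grip_force: 3.5
```

Head top is now near 62.4 mm. I'll keep going to the hard stop.

Request:
move_arm:
  motion: "-1 0 0 0.005 0;-1 0 0 0.01 0;-1 0 0 0.01 0;-1 0 0 0.01 0"

```text
time: 20.15
position: [0.6258, -0.0792, 0.0702]
tool_rot: [0.688, 0.726, 0.0, 0.0]
ft_force: [-4.4, 1.1, 16.6]
grip_width: 0.0005
grip_force: 8.2
```

Hard stop: the force rose to 16.6 N with no further travel. Now I'll retract straight up and check.

Request:
move_arm:
  motion: "-1 0 0 -0.01 0;-1 0 0 -0.05 0;-1 0 0 -0.15 0;-1 0 0 -0.3 0;-1 0 0 -0.45 0;-1 0 0 -0.5 0;-1 0 -0.15 -0.5 0;-1 0 -0.35 -0.5 0;-1 0 -0.55 -0.5 0;-1 0 -0.75 -0.5 0;-1 0 -0.95 -0.5 0;-1 0 -0.95 -0.5 0"

```text
time: 21.15
position: [0.4246, -0.0855, 0.1657]
tool_rot: [0.688, 0.725, -0.003, -0.008]
ft_force: [-0.8, 0.6, -0.1]
grip_width: 0.0005
grip_force: 0.0
```

```bash
python3 - <<'E'
from h import *
T=look((-.003,.0),"pics/t7.png")
S=shot("scene","pics/s7.png")[0]
cv2.imwrite("pics/s7c.png",cv2.resize(S[150:290,150:420,::-1],(800,415),interpolation=2))
go(-.1,0,.1,'y')
E
```

```text
plinth [ 0.6248 -0.0798  0.0436] row -0.0043 0.0006 | spear [0.6214 0.0498 0.0342] shield [ 0.6351 -0.2098  0.0339] bust [ 0.6249 -0.0798  0.0607]
scene cam [ 0.643 -0.069  0.043] 0.0145 0.0104
t 21.3 row -0.1929 0.0007 z 0.1676 F [1.  0.  0.6] w 0.0006
shift [-0.0027  0.464   0.3388] turn -0.0003
```

View pics/s7c.png

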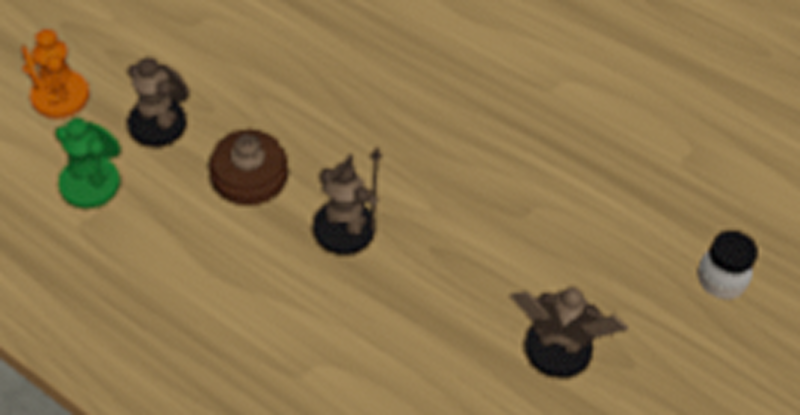

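The scene crop shows the plinth at (248,167), between the shieldman base (157,120) and spearman base (343,228), with the bust seated and nothing else moved. The second scene-camera fit jumped, but the picture agrees with the top-view fit, which is unchanged. I'm handing in.

```bash
python3 -c "
from rig import robot
print(robot.hand_in())"
```

```text
the job is handed in; nothing more can be done
None
```

I handed the job in: the plinth stands midway between the spear-bearer and the shield-bearer, about 4 mm short of the line by the top view, with the bust pressed to its hard stop and the figures where they started; the judge's verdict was not shown.

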